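Dock a tip box and close its keeper

ROBOT

A 6-joint arm with a two-finger parallel gripper is mounted at the origin on a cart in front of the work surface, level with it; the furniture and walls round the work are solid. World frame = base frame: x ahead of the robot, y to its left, z up, the work surface at z = 0. Lengths are in m, angles in rad, forces in N, time in s.
With the tool pointing down it reaches from about 0.25 to 0.725 m from the base axis. Payload 9.7 kg.
Tool frame: the origin (TCP) lies at the very end of the fingers, on their centre line; the grasp point (between the pads) lies 19 mm behind it; z points along the fingers, y is the line along which they close (so a half turn about z gives the same grasp; the last joint's range is limited). The gripper opens to 85 mm and grips with 20 to 120 N. Pads are 22 mm wide; open, the fingers measure 114 mm over their backs; the gripper's body (76 mm by 85 mm) begins 54 mm behind the grasp point. The pads swing forward as they close: fully open they stand 13 mm farther back than shut.
Start: joints at [1.246, 0.087, 0.176, 1.66, 0, 1.571], TCP at [0.176, 0.521, 0.231] pointing down, gripper open.
Joint ranges: [-3.13, 3.13], [-0.85, 1.81], [-1.15, 1.24], [-2.2, 2.28], [-1.44, 1.52], [-3.14, 3.14]. Speed limits (rad/s): [2.22, 2.22, 2.57, 3.14, 3.14, 3.14].

INTERFACE

Orientations are given as a unit quaternion [x, y, z, w].
In Python, from workcell import env gives the robot as it stands.
- The arm moves only by the tool carry_out, never from a script. Its argument "plan" is a list of rows, each an object with "jaw": the gripper's target within -1 to 1 (shut at 1, half-way at 0, fully open at -1); "travel": the shift along the tool's x, y, z in mm, a list of three; "turn": the turn about the tool's z in rad. A call has 1 to 8 rows; each row is the pose to reach, as a shift and turn from the pose commanded when the call began, along the tool's axes at that moment; what a row does not reach only later rows make up. A row lasts 1/10 s, in which the tool goes at most 50 mm and 8.59 degrees, less where a joint would pass 70% of its speed; a pose out of reach is approached as far as the arm can. A call with a gripper value outside its range is refused whole. The fingers move at their own pace and stop on an object; "squeeze" is the grip in N (left out, the last holds). Time passes only in rows, so rows that repeat a pose let the fingers close. It gives the time, the measured TCP pose, the force, the opening and the grip force at its end, in the units of the state.
- env.sense(): the state, without advancing time (a new reading comes with each control period).
- env.read_camera(name): name is "side" or "top"; returns a dict with "pixels" (480x640x3 uint8, red, green, blue), "camera_matrix" (3x3 intrinsics, pixels), "position" and "rotation" of the camera in the world. Camera axes: x right, y down, z forward; pixel columns grow to the right and rows downward; lengths in m; the calibration is good to about 2 mm. A picture is of the moment at which its call begins. There is no depth.
- env.finish_job(): hands the job in; it is judged then, once.
The state is a dict: "time_s": time; "q": joint angles; "qvel": joint speeds; "joint_efforts": joint torques, N m; "tcp_pos": TCP position; "ee_rot": TCP orientation; "ft_force": force on the tool from outside, world axes, zero at the start; "moment": the same for the moment, N m; "width": finger opening in m; "grip_force": force on a finger pad.
Only numpy, scipy, OpenCV 4.12 (cv2) and the standard library are available. Lean on these libraries where they do the work, as an engineer would, in place of code of your own. Each camera call takes 0.05 s, during which the arm holds its last target. There are 200 camera calls.

TASK

Push the pipette tip box along the worktop into the open docking fixture until its long side lies flat against the back fence. Then push the sliding keeper along the fence until it bears on the end of the box and the other end of the box is fully home against the fixed end stop. Nothing is to be picked up: only push, keep the box flat on the worktop, and leave the bottle, the beaker and the timer alone.

Things in the scene. Friction and masses are not known exactly. Their poses are not given: they have to be found in the camera images.
- tip_box: Loose closed pipette tip box, beige with a translucent lid, 68 (its x) by 120 (its y, long side) by 62 mm high, 0.14 to 0.28 kg. Origin at the centre of its underside, z up. Its two ends look alike. It starts in front of the dock's open side (towards the robot, dock -x), somewhat askew.
- dock: Fixed docking fixture of aluminium bars 25 mm high, without a floor (the box slides on the worktop). Origin on the worktop where the centre of the box's underside belongs when home, box and dock axes then parallel, either way round. Back fence: 12 mm thick, inner face at dock x = +34 mm, from y = -232 to +73 mm, low screwed foot behind. Open towards dock -x; the keeper rides at its -y end.
- end_stop (a point): Middle of the inner face of the dock's fixed end stop, at dock (0, +60, 12) mm; axes of the dock. The stop is a bar 13 mm thick and 25 mm high that reaches from the fence out to dock x = -34 mm.
- keeper (a joint): Slide position of the keeper along the fence (m): 0 = fully back, growing towards dock +y and the end stop. The jaw's inner face is at dock y = -160 mm + this value, so it meets the end of a box that is home at 0.100; the slide ends at 0.112. Starts between 0 and 0.025. About 1.5 N of friction; it stays where it is left.
- keeper_push (a point): Centre of the outer (dock -y) face of the keeper's jaw, the face to push on, 26 mm above the worktop; axes of the dock. The jaw is an upright steel plate, 12 mm thick with its black pad, from dock x = -34 to +30 mm and 3 to 49 mm above the worktop; its saddle rides on the fence behind, up to 38 mm high.
- bottle: Bystander: round screw-cap bottle, 56 mm wide, 106 mm high. Origin at the centre of its underside.
- beaker: Bystander: small clear beaker, 57 mm wide, 62 mm high. Origin at the centre of its underside.
- timer: Bystander: flat bench timer, 66 by 62 by 18 mm. Origin at the centre of its underside.
Mind the look-alikes: they are no part of the job. What is shaped like the tip_box but purple or red is not meant.

How it is judged:
On the way, in this order (a step that is already met when the one before it is completed fails the run):
1. the box's long side lies flat against the back fence, the keeper not yet closed (x of tip_box in the frame of dock above -0.005 m and angle between the y axis of tip_box and the y axis of dock, either way round below 0.045 rad and value of joint keeper below 0.092 m), for 0.2 s.
2. the keeper bears on the box and the box is home against the end stop (x of tip_box in the frame of dock between -0.005 and 0.005 m and angle between the y axis of tip_box and the y axis of dock, either way round below 0.045 rad and y of tip_box in the frame of dock between -0.004 and 0.004 m and value of joint keeper between 0.095 and 0.1045 m and height (world z) of tip_box below 0.004 m and angle between tip_box's own z axis and vertical below 0.04 rad), for 0.2 s.
At the end, for the whole second after the job is handed in: The box stands flat on the worktop at rest, its centre within 5 mm (across the fence) and 4 mm (along it) of home and its long side within 0.045 rad of the fence, with the keeper's jaw within about 5 mm of the position where it meets the box (joint 0.095 to 0.1045) (all of step 2 and linear speed of tip_box below 0.01 m/s); the robot touches nothing.
It fails at once if the box is lifted off the worktop or tipped (height (world z) of tip_box above 0.012 m or angle between tip_box's own z axis and vertical above 0.25 rad).
It fails at once if the bottle is moved (distance of bottle from where it was at the start of the episode above 0.015 m).
It fails at once if the beaker is moved (distance of beaker from where it was at the start of the episode above 0.015 m).
It fails at once if the timer is moved (distance of timer from where it was at the start of the episode above 0.015 m).
It also fails if it takes over 48 s, if anything falls off the work surface, if the arm or the gripper's body presses on something with over 40 N, if the wrist force passes 120 N, or if a joint passes its speed limit or range.

## Working session

There is one attempt and no reset: what is moved stays moved. The work goes in short steps, Python scripts to look and compute and a tool call to move; the robot and the scene stay as the last step left them, time stands still between calls to the robot, and variables do not carry over. Pictures are saved under pics/ and viewed, at most 10 in all, crops included, and the job is handed in when it is done.

Besides the shell and the picture viewer there is one more tool, called as a command line: name --argument value ..., lists and objects as JSON in quotes. carry_out: Moves the arm, as the interface text tells. Its arguments: {"type":"object","properties":{"plan":{"type":"array","items":{"type":"object","properties":{"jaw":{"type":"number"},"travel":{"type":"array","items":{"type":"number"}},"turn":{"type":"number"}}}},"squeeze":{"type":"number"}},"required":["plan"]}

```bash
mkdir -p pics; ls; cat > h.py <<'E'
from workcell import env
import numpy as np, cv2
def snap(n,f):
    r=env.read_camera(n); cv2.imwrite(f,cv2.cvtColor(r["pixels"],cv2.COLOR_RGB2BGR)); return r
def ray(r,u,v,z):
    R=np.array(r["rotation"]); 
    if R.shape!=(3,3):
        from scipy.spatial.transform import Rotation as Q; R=Q.from_quat(R).as_matrix()
    d=R@np.linalg.inv(r["camera_matrix"])@[u,v,1]; p=np.array(r["position"]); return p+d*(z-p[2])/d[2]
E
python3 - <<'E'
from h import *
for n in("top","side"):
    r=snap(n,f"pics/{n}0.png"); print(n,r["position"],r["rotation"],r["camera_matrix"])
print(env.sense())
E
```

```text
pics
top [0.3950107  0.10899786 1.50924781] [ 0.70697394 -0.70346049  0.04488687 -0.05758779] [[543.58106267   0.         326.48758926]
 [  0.         543.58106267 235.89269354]
 [  0.           0.           1.        ]]
side [ 0.09591779 -0.69778046  0.60742733] [ 0.83722412 -0.22300428  0.13575405 -0.48051608] [[470.11767114   0.         321.56217741]
 [  0.         470.11767114 248.37388606]
 [  0.           0.           1.        ]]
{'time_s': 0.1, 'q': array([1.24597361e+00, 8.74040904e-02, 1.75217910e-01, 1.65978060e+00,
       2.08090214e-07, 1.57079769e+00]), 'qvel': array([-0.00056225, -0.00018664,  0.00167896,  0.00073876, -0.00063209,
        0.00058243]), 'joint_efforts': array([ 1.73475786e-03, -5.21564770e+01,  4.65654194e+01,  1.59725075e-02,
        5.20249137e-05, -2.64992082e-06]), 'tcp_pos': array([0.17546489, 0.52105351, 0.23065683]), 'ee_rot': array([ 1.61698944e-01,  9.86839961e-01, -5.77508450e-04, -9.47324355e-05]), 'ft_force': array([-0.31412821,  0.61975825, -0.99240393]), 'moment': array([ 0.02734454, -0.0504065 ,  0.05182124]), 'grip_force': 0.0, 'width': 0.08546000514248042}
```

View pics/top0.png

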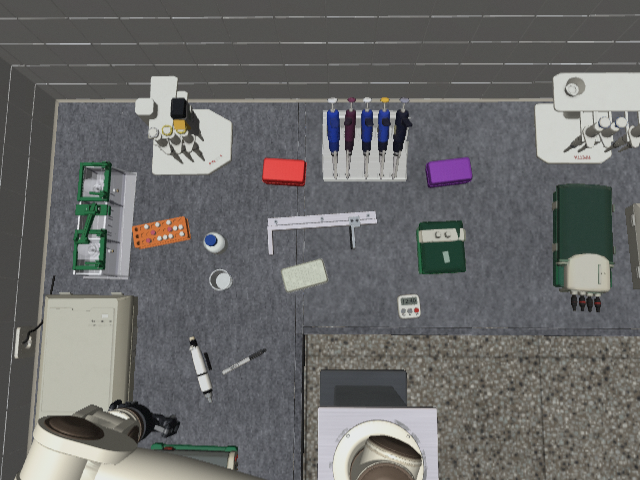

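View pics/side0.png

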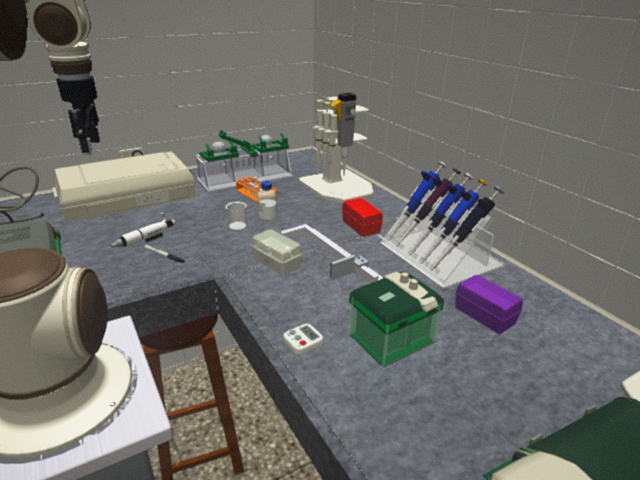

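The top view shows the beige box at about (304,275), the fence from (268,221) to (377,215), the end stop on the left at (270,238) and the keeper jaw at (352,237). The bottle is at (213,242), the beaker at (220,280), the timer at (409,306) and a green container at (441,247).

```bash
python3 - <<'E'
import cv2
i=cv2.imread("pics/top0.png")[200:310,255:395]
cv2.imwrite("pics/c0.png",cv2.resize(i,None,fx=5.5,fy=5.4,interpolation=cv2.INTER_CUBIC))
E
```

```text
(no output)
```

View pics/c0.png

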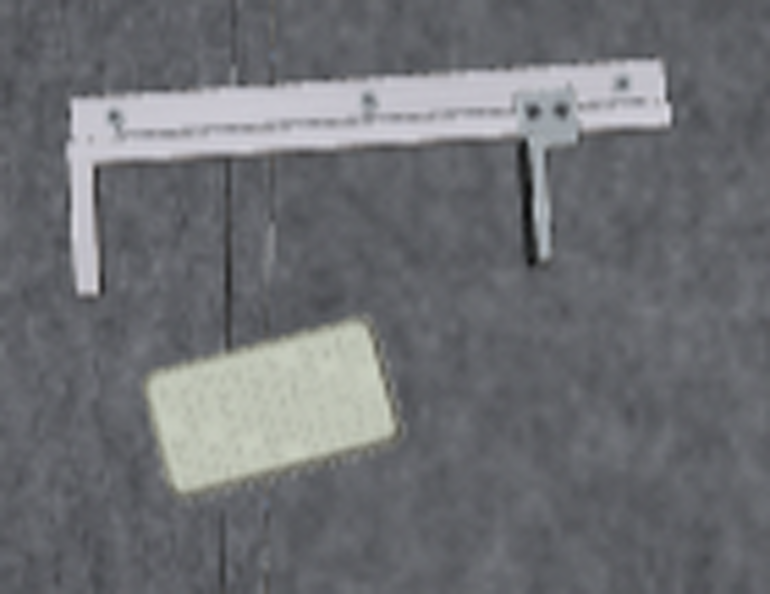

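```bash
cat >> h.py <<'E'
def cp(r,x,y,z): return ray(r,x/5.5+255-.4,y/5.4+200-.4,z)[:2]
E
python3 - <<'E'
from h import *
r=env.read_camera("top")
F=[cp(r,*p,.025) for p in((95,161),(380,144),(670,127))]
d=F[0]-F[2]; a=np.arctan2(d[1],d[0]); print("fence",F,"len",np.linalg.norm(d),"yaxis ang",a)
ey=d/np.linalg.norm(d); ex=np.array([ey[1],-ey[0]]); print("yaw",np.arctan2(ex[1],ex[0]))
S=[cp(r,*p,.025) for p in((97,165),(99,295))]; print("stop",S, [s@ey for s in S],[s@ex for s in S])
fx=np.mean([f@ex for f in F]); sy=np.mean([s@ey for s in S])
o=ex*(fx-.034)+ey*(sy-.060); print("dock",o, "fence ends y",(F[0]-o)@ey,(F[2]-o)@ey)
D=lambda p:(np.array([(p-o)@ex,(p-o)@ey])*1000).round(1)
B=[cp(r,*p,.062) for p in((148,378),(362,318),(398,435),(182,494))]
c=sum(B)/4; print("box",c,D(c),[np.linalg.norm(B[i]-B[i-1]) for i in range(4)], "corners",[D(b) for b in B])
v=B[0]-B[1]; print("box y ang",np.arctan2(v[1],v[0])-a)
for p in((550,260),(530,262),(578,140),(520,95)): print("keeper",D(cp(r,*p,.049 if p[1]>200 else .038)))
for n,u,v,z in(("bottle",211,241,.106),("beaker",220,280,.03),("timer",409,307,.018),("green",418,272,.06),("greenTL",419,222,.08)):
  q=ray(r,u,v,z)[:2]; print(n,q,D(q))
E
```

```text
fence [array([0.62935293, 0.28781547]), array([0.63867202, 0.14432212]), array([ 0.64798354, -0.00143819])] len 0.28985303563006926 yaxis ang 1.635116741534753
yaw 0.06432041473985638
stop [array([0.62728   , 0.28676335]), array([0.56024865, 0.28437209])] [np.float64(0.24585126939990842), np.float64(0.24777346962350377)] [np.float64(0.6444148993608181), np.float64(0.5773684620348989)]
dock [0.59930244 0.2258001 ] fence ends y 0.059955608097065925 -0.22989742753300327
box [0.50137523 0.19461081] [-99.7 -24.8] [np.float64(0.0596590672415165), np.float64(0.1080478985936658), np.float64(0.06050177110703167), np.float64(0.10820929670597838)] corners [array([-82.3,  34.9]), array([-58.7, -70.6]), array([-117.6,  -84.7]), array([-140.3,   21.1])]
box y ang 0.21963616669071606
keeper [ -33.8 -164.2]
keeper [ -34.2 -154.4]
keeper [  27.9 -182.6]
keeper [  52.9 -155.3]
bottle [0.58533412 0.43694471] [ -0.4 211.6]
beaker [0.48838672 0.42607673] [-97.8 207. ]
timer [ 0.4186153  -0.08863034] [-200.5 -302.2]
green [ 0.51046493 -0.1083982 ] [-110.1 -327.8]
greenTL [ 0.641996   -0.11044825] [  21.  -338.3]
```

carry_out --plan '[{"jaw":-0.4,"travel":[-43,-30,0],"turn":-0.05},{"jaw":-0.4,"travel":[-86,-60,0],"turn":-0.1},{"jaw":-0.4,"travel":[-129,-90,0],"turn":-0.15},{"jaw":-0.4,"travel":[-172,-120,0],"turn":-0.2},{"jaw":-0.4,"travel":[-215,-150,20],"turn":-0.25},{"jaw":-0.4,"travel":[-258,-180,40],"turn":-0.3},{"jaw":-0.4,"travel":[-301,-210,60],"turn":-0.35},{"jaw":-0.4,"travel":[-345,-239,80],"turn":-0.389}]'

```text
time_s: 0.95
tcp_pos: [0.4076, 0.2079, 0.1626]
ee_rot: [-0.033, 0.999, 0.0, 0.0]
ft_force: [0.6, 1.0, -0.3]
width: 0.0595
grip_force: 0.0
```

```bash
cat >> h.py <<'E'
from scipy.spatial.transform import Rotation as Q
o=np.array([.5993,.2258]); yaw=.0643; ex=np.array([np.cos(yaw),np.sin(yaw)]); ey=np.array([-ex[1],ex[0]])
D=lambda p:(np.array([(p-o)@ex,(p-o)@ey])*1000).round(1)
def st():
    s=env.sense(); M=Q.from_quat(s["ee_rot"]).as_matrix(); p=s["tcp_pos"]
    print("t",s["time_s"],"dock",D(p[:2]),"z",p[2].round(4),"w",s["width"],"toolx/y in dock deg",[round(np.degrees(np.arctan2(M[1,k],M[0,k])-yaw),1) for k in(0,1)],"F",s["ft_force"].round(1),"q",s["q"].round(2),"tilt",M[2,2])
E
python3 -c "
from h import *
st()"
```

```text
t 0.95 dock [-192.5   -5.5] z 0.1626 w 0.05948425985964551 toolx/y in dock deg [np.float64(-179.9), np.float64(90.1)] F [ 0.6  1.  -0.3] q [ 0.47 -0.15 -0.19  1.53  0.    0.41] tilt -0.9999999205886584
```

carry_out --plan '[{"jaw":-0.4,"travel":[0,0,0],"turn":0},{"jaw":-0.4,"travel":[0,0,0],"turn":0},{"jaw":-0.4,"travel":[0,0,40],"turn":0},{"jaw":-0.4,"travel":[0,0,80],"turn":0},{"jaw":-0.4,"travel":[0,0,110],"turn":0},{"jaw":-0.4,"travel":[0,0,130],"turn":0},{"jaw":-0.4,"travel":[0,0,130],"turn":0},{"jaw":-0.4,"travel":[0,0,130],"turn":0}]'

```text
time_s: 1.75
tcp_pos: [0.4067, 0.2108, 0.0343]
ee_rot: [-0.033, 0.999, 0.0, 0.0]
ft_force: [0.5, -0.1, 0.4]
width: 0.0594
grip_force: 0.0
```

```bash
python3 -c "
from h import *
st(); snap('top','pics/t1.png'); cv2.imwrite('pics/t1c.png',cv2.resize(cv2.imread('pics/t1.png')[190:330,190:400],None,fx=3.8,fy=3.8))"
```

```text
t 1.75 dock [-193.1   -2.6] z 0.0343 w 0.05941440472570194 toolx/y in dock deg [np.float64(-179.9), np.float64(90.1)] F [ 0.5 -0.1  0.4] q [ 0.48 -0.12 -0.41  1.28  0.    0.41] tilt -0.9999998085009932
```

View pics/t1c.png

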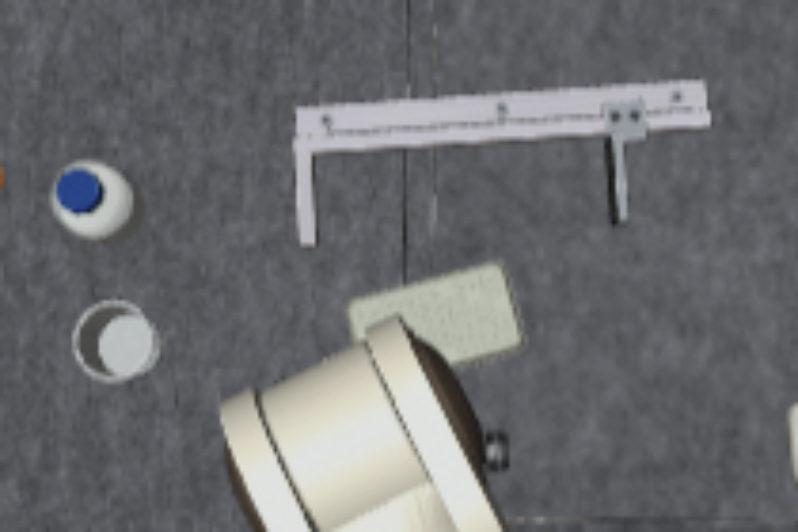

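The box is untouched, with the tool hidden behind it. I'll shift sideways and start the push.

carry_out --plan '[{"jaw":-0.4,"travel":[0,-27,8],"turn":0},{"jaw":-0.4,"travel":[0,-27,15],"turn":0},{"jaw":-0.4,"travel":[-15,-27,15],"turn":0},{"jaw":-0.4,"travel":[-30,-27,15],"turn":0},{"jaw":-0.4,"travel":[-42,-27,15],"turn":0},{"jaw":-0.4,"travel":[-54,-27,15],"turn":0},{"jaw":-0.4,"travel":[-66,-27,15],"turn":0},{"jaw":-0.4,"travel":[-78,-27,15],"turn":0}]'

```text
time_s: 2.6
tcp_pos: [0.4873, 0.188, 0.0184]
ee_rot: [-0.032, 0.999, -0.0, -0.0]
ft_force: [-1.5, 0.6, 0.4]
width: 0.0595
grip_force: 0.8
```

```bash
python3 -c "
from h import *
st(); snap('top','pics/t2.png'); cv2.imwrite('pics/t2c.png',cv2.resize(cv2.imread('pics/t2.png')[190:330,190:400],None,fx=3.8,fy=3.8))"
```

```text
t 2.6 dock [-114.2  -30.5] z 0.0184 w 0.05952164272974089 toolx/y in dock deg [np.float64(-180.0), np.float64(90.0)] F [-1.5  0.6  0.4] q [ 0.37  0.05 -0.28  1.24  0.    0.3 ] tilt -0.9999999939209337
```

View pics/t2c.png

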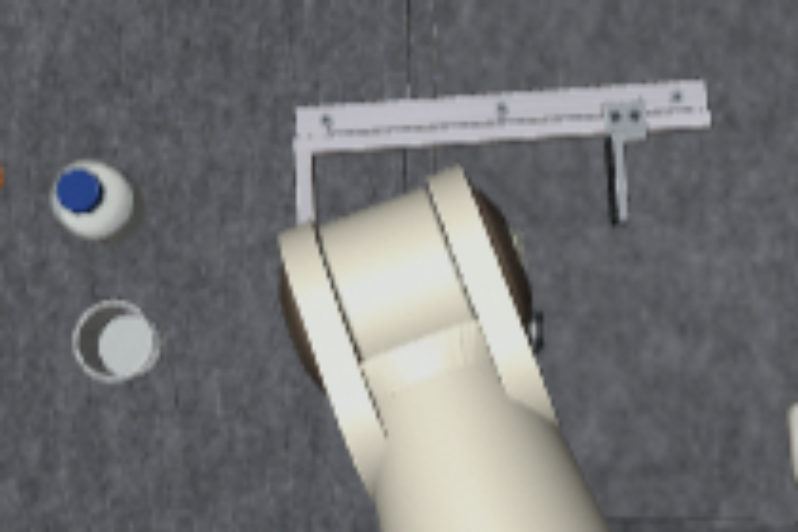

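The arm hides the box from above, with only its right edge showing near (520,240). The side camera is better here. I'll push on most of the way first.

carry_out --plan '[{"jaw":-0.4,"travel":[-8,0,0],"turn":0},{"jaw":-0.4,"travel":[-16,0,0],"turn":0},{"jaw":-0.4,"travel":[-24,0,0],"turn":0},{"jaw":-0.4,"travel":[-32,0,0],"turn":0},{"jaw":-0.4,"travel":[-40,0,0],"turn":0},{"jaw":-0.4,"travel":[-48,0,0],"turn":0},{"jaw":-0.4,"travel":[-54,0,0],"turn":0},{"jaw":-0.4,"travel":[-58,0,0],"turn":0}]'

```text
time_s: 3.45
tcp_pos: [0.5449, 0.1916, 0.0182]
ee_rot: [-0.032, 0.999, -0.0, -0.0]
ft_force: [-1.5, -0.7, -0.1]
width: 0.0599
grip_force: 0.5
```

```bash
python3 -c "
from h import *
st(); snap('side','pics/s3.png'); cv2.imwrite('pics/s3c.png',cv2.resize(cv2.imread('pics/s3.png')[150:320,220:440],None,fx=3.5,fy=3.5))"
```

```text
t 3.45 dock [-56.5 -30.7] z 0.0182 w 0.0598643494725025 toolx/y in dock deg [np.float64(-180.0), np.float64(90.0)] F [-1.5 -0.7 -0.1] q [ 0.34  0.17 -0.14  1.26  0.    0.27] tilt -0.9999999944549115
```

View pics/s3c.png

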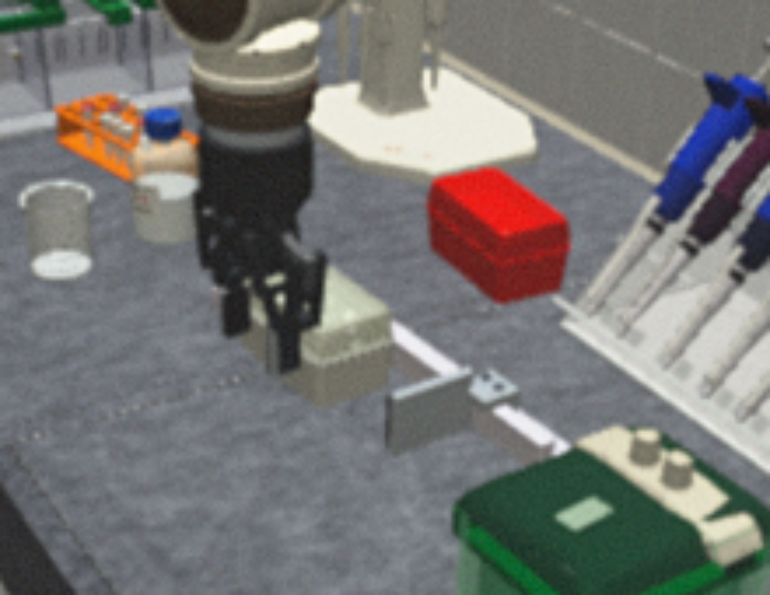

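The box is square to the two fingers (fingertips at about (235,330) and (285,365)) and nearly at the fence. The keeper at (430,410) is clear of it. I'll push the last bit gently.

carry_out --plan '[{"jaw":-0.4,"travel":[-4,0,0],"turn":0},{"jaw":-0.4,"travel":[-8,0,0],"turn":0},{"jaw":-0.4,"travel":[-10,0,0],"turn":0},{"jaw":-0.4,"travel":[-12,0,0],"turn":0},{"jaw":-0.4,"travel":[-13,0,0],"turn":0}]'

```text
time_s: 4.0
tcp_pos: [0.5566, 0.1923, 0.0182]
ee_rot: [-0.032, 0.999, -0.0, -0.001]
ft_force: [-9.0, -0.8, 4.3]
width: 0.0594
grip_force: 4.4
```

```bash
python3 -c "
from h import *
st()"
```

```text
t 4.0 dock [-44.8 -30.7] z 0.0182 w 0.05935125929331035 toolx/y in dock deg [np.float64(-180.0), np.float64(90.0)] F [-9.  -0.8  4.3] q [ 0.33  0.2  -0.11  1.26  0.    0.27] tilt -0.9999983073927934
```

Contact with the fence is at 9 N and TCP x = -45, as computed. I'll hold, retreat and rise.

carry_out --plan '[{"jaw":-0.4,"travel":[0,0,0],"turn":0},{"jaw":-0.4,"travel":[0,0,0],"turn":0},{"jaw":-0.4,"travel":[0,0,0],"turn":0},{"jaw":-0.4,"travel":[10,0,0],"turn":0},{"jaw":-0.4,"travel":[25,0,0],"turn":0},{"jaw":-0.4,"travel":[40,0,-30],"turn":0},{"jaw":-0.4,"travel":[40,0,-65],"turn":0},{"jaw":-0.4,"travel":[40,0,-100],"turn":0}]'

```text
time_s: 4.8
tcp_pos: [0.5165, 0.1897, 0.1195]
ee_rot: [-0.032, 0.999, -0.0, 0.0]
ft_force: [0.6, 0.9, 1.6]
width: 0.0598
grip_force: 0.0
```

carry_out --plan '[{"jaw":1,"travel":[0,-30,0],"turn":0},{"jaw":1,"travel":[0,-65,0],"turn":0},{"jaw":1,"travel":[0,-100,0],"turn":0},{"jaw":1,"travel":[0,-140,0],"turn":0},{"jaw":1,"travel":[-20,-177,0],"turn":0},{"jaw":1,"travel":[-60,-177,0],"turn":0},{"jaw":1,"travel":[-84,-177,0],"turn":0},{"jaw":1,"travel":[-84,-177,0],"turn":0}]'

```text
time_s: 5.6
tcp_pos: [0.6143, 0.0183, 0.1175]
ee_rot: [-0.032, 0.999, -0.0, 0.0]
ft_force: [-0.9, 0.3, 0.8]
width: -0.0
grip_force: 0.0
```

```bash
python3 -c "
from h import *
st(); snap('top','pics/t4.png'); cv2.imwrite('pics/t4c.png',cv2.resize(cv2.imread('pics/t4.png')[200:310,255:395],None,fx=5.5,fy=5.4,interpolation=cv2.INTER_CUBIC))"
```

```text
t 5.6 dock [   1.7 -208.1] z 0.1175 w -2.3791956102196397e-05 toolx/y in dock deg [np.float64(-180.0), np.float64(90.0)] F [-0.9  0.3  0.8] q [ 0.03  0.23  0.12  1.46 -0.   -0.03] tilt -0.9999999297344515
```

View pics/t4c.png

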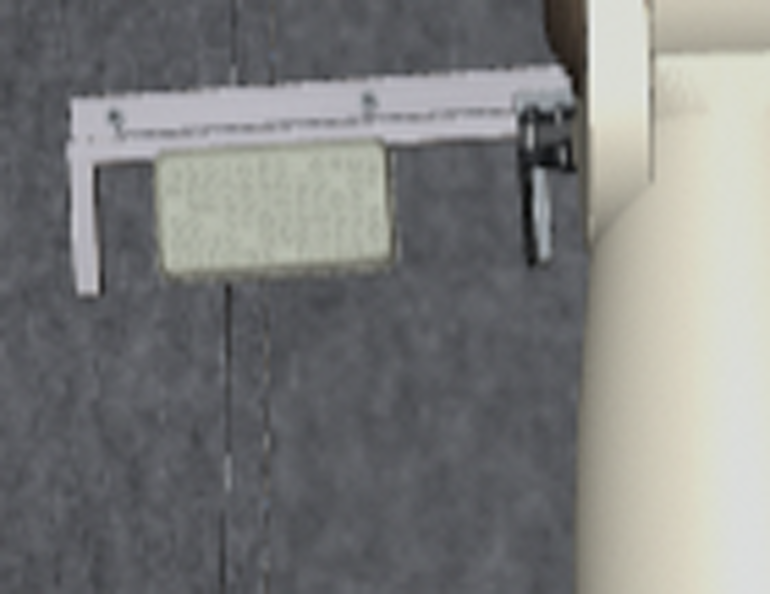

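The box lies flat along the fence, (158,155) to (385,140), about 30 mm short of the stop. I'll go down behind the keeper jaw and push.

carry_out --plan '[{"jaw":1,"travel":[0,0,40],"turn":0},{"jaw":1,"travel":[0,0,75],"turn":0},{"jaw":1,"travel":[0,0,92],"turn":0},{"jaw":1,"travel":[0,0,92],"turn":0},{"jaw":1,"travel":[0,12,92],"turn":0},{"jaw":1,"travel":[0,22,92],"turn":0},{"jaw":1,"travel":[0,30,92],"turn":0},{"jaw":1,"travel":[0,36,92],"turn":0}]'

```text
time_s: 6.45
tcp_pos: [0.6108, 0.0555, 0.0276]
ee_rot: [-0.032, 0.999, -0.0, 0.001]
ft_force: [-0.3, -2.3, 1.5]
width: 0.0002
grip_force: 0.9
```

carry_out --plan '[{"jaw":1,"travel":[0,6,0],"turn":0},{"jaw":1,"travel":[0,12,0],"turn":0},{"jaw":1,"travel":[0,18,0],"turn":0},{"jaw":1,"travel":[0,24,0],"turn":0},{"jaw":1,"travel":[0,30,0],"turn":0},{"jaw":1,"travel":[0,36,0],"turn":0},{"jaw":1,"travel":[0,42,0],"turn":0},{"jaw":1,"travel":[0,48,0],"turn":0}]'

```text
time_s: 7.25
tcp_pos: [0.6071, 0.1029, 0.0262]
ee_rot: [-0.032, 0.999, -0.0, -0.0]
ft_force: [-0.9, -1.5, 1.0]
width: -0.0
grip_force: 0.9
```

```bash
python3 -c "
from h import *
st(); snap('side','pics/s5.png'); cv2.imwrite('pics/s5c.png',cv2.resize(cv2.imread('pics/s5.png')[150:320,220:440],None,fx=3.5,fy=3.5))"
```

```text
t 7.25 dock [  -0.2 -123.2] z 0.0262 w -3.461604170912333e-05 toolx/y in dock deg [np.float64(-180.0), np.float64(90.0)] F [-0.9 -1.5  1. ] q [ 0.17  0.26 -0.02  1.29  0.    0.1 ] tilt -0.9999999592376517
```

View pics/s5c.png

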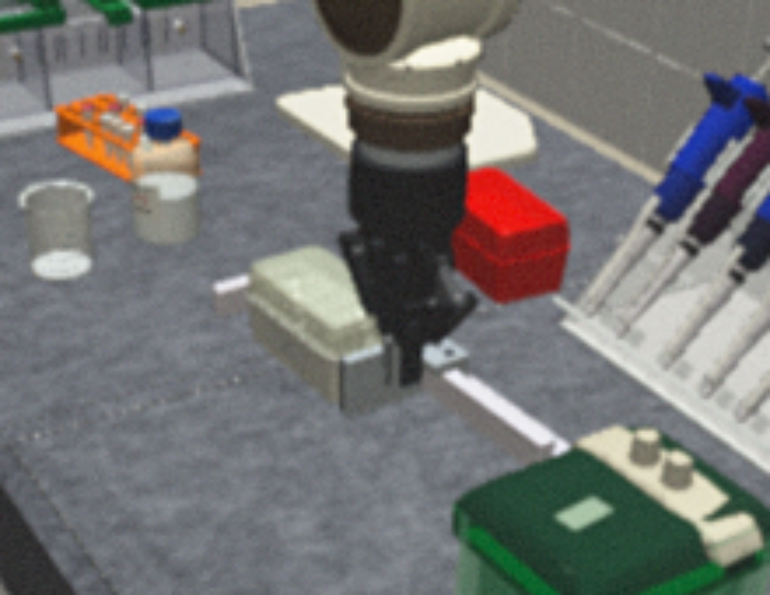

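The keeper jaw at (365,375) is up to the box end and the box lies straight along the fence, about 30 mm left to go. I'll continue and watch the force.

carry_out --plan '[{"jaw":1,"travel":[0,5,0],"turn":0},{"jaw":1,"travel":[0,10,0],"turn":0},{"jaw":1,"travel":[0,15,0],"turn":0},{"jaw":1,"travel":[0,20,0],"turn":0},{"jaw":1,"travel":[0,24,0],"turn":0},{"jaw":1,"travel":[0,27,0],"turn":0},{"jaw":1,"travel":[0,29,0],"turn":0},{"jaw":1,"travel":[0,31,0],"turn":0}]'

```text
time_s: 8.1
tcp_pos: [0.6052, 0.1334, 0.0262]
ee_rot: [-0.032, 0.999, -0.0, -0.0]
ft_force: [-1.9, -1.6, 0.3]
width: -0.0001
grip_force: 1.3
```

carry_out --plan '[{"jaw":1,"travel":[0,1,0],"turn":0},{"jaw":1,"travel":[0,2,0],"turn":0},{"jaw":1,"travel":[0,3,0],"turn":0}]'

```text
time_s: 8.4
tcp_pos: [0.605, 0.1363, 0.0262]
ee_rot: [-0.032, 0.999, -0.0, -0.0]
ft_force: [-1.2, -2.2, -0.4]
width: 0.0001
grip_force: 1.2
```

carry_out --plan '[{"jaw":1,"travel":[0,1,0],"turn":0},{"jaw":1,"travel":[0,2,0],"turn":0},{"jaw":1,"travel":[0,3,0],"turn":0}]'

```text
time_s: 8.7
tcp_pos: [0.6048, 0.1394, 0.0262]
ee_rot: [-0.032, 0.999, -0.0, -0.0]
ft_force: [-1.2, -1.9, -0.7]
width: -0.0002
grip_force: 1.2
```

carry_out --plan '[{"jaw":1,"travel":[0,1,0],"turn":0},{"jaw":1,"travel":[0,2,0],"turn":0},{"jaw":1,"travel":[0,3,0],"turn":0}]'

```text
time_s: 9.0
tcp_pos: [0.6047, 0.1424, 0.0263]
ee_rot: [-0.032, 0.999, -0.0, -0.0]
ft_force: [-2.4, -3.0, -2.1]
width: -0.0001
grip_force: 1.2
```

carry_out --plan '[{"jaw":1,"travel":[0,1,0],"turn":0},{"jaw":1,"travel":[0,2,0],"turn":0},{"jaw":1,"travel":[0,3,0],"turn":0}]'

```text
time_s: 9.3
tcp_pos: [0.6045, 0.1441, 0.0263]
ee_rot: [-0.032, 0.999, -0.001, 0.0]
ft_force: [-1.3, -12.6, -0.2]
width: 0.0002
grip_force: 6.1
```

```bash
python3 -c "
from h import *
st(); snap('side','pics/s6.png'); cv2.imwrite('pics/s6c.png',cv2.resize(cv2.imread('pics/s6.png')[200:280,260:360],None,fx=7,fy=7,interpolation=cv2.INTER_CUBIC))"
```

```text
t 9.3 dock [ -0.  -81.8] z 0.0263 w 0.00023735384530121156 toolx/y in dock deg [np.float64(-180.1), np.float64(89.9)] F [ -1.3 -12.6  -0.2] q [ 0.24  0.27 -0.01  1.29 -0.    0.17] tilt -0.9999967114625214
```

View pics/s6c.png

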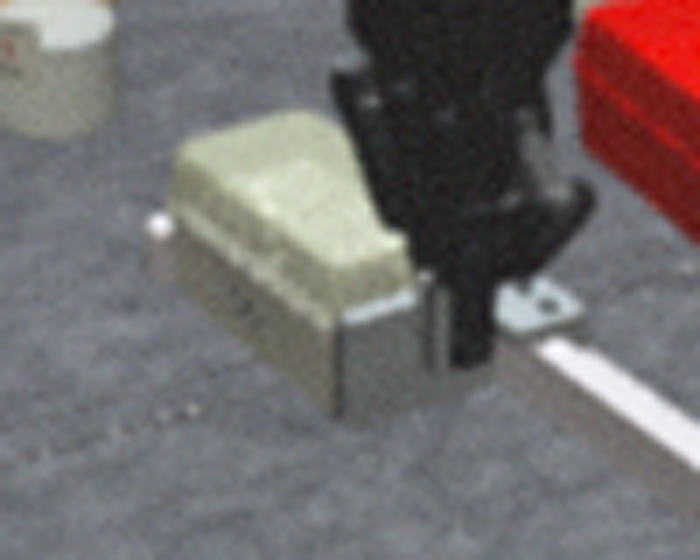

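The box is against the stop (light end at (160,225)) with the jaw on its near end, and the force has risen sharply to 12.6 N. I'll hold, then back off and clear.

carry_out --plan '[{"jaw":1,"travel":[0,0,0],"turn":0},{"jaw":1,"travel":[0,0,0],"turn":0},{"jaw":1,"travel":[0,0,0],"turn":0},{"jaw":1,"travel":[0,-10,0],"turn":0},{"jaw":1,"travel":[0,-30,0],"turn":0},{"jaw":1,"travel":[0,-50,-30],"turn":0},{"jaw":1,"travel":[0,-80,-70],"turn":0},{"jaw":1,"travel":[0,-110,-110],"turn":0}]'

```text
time_s: 10.15
tcp_pos: [0.6114, 0.0348, 0.1376]
ee_rot: [-0.033, 0.999, 0.0, 0.0]
ft_force: [0.5, -0.3, 1.1]
width: -0.0001
grip_force: 0.0
```

carry_out --plan '[{"jaw":1,"travel":[20,-20,0],"turn":0},{"jaw":1,"travel":[50,-30,0],"turn":0},{"jaw":1,"travel":[80,-30,0],"turn":0},{"jaw":1,"travel":[80,-30,0],"turn":0}]'

```text
time_s: 10.55
tcp_pos: [0.5315, -0.0001, 0.1371]
ee_rot: [-0.032, 0.999, 0.0, 0.0]
ft_force: [1.6, 0.8, 0.0]
width: 0.0002
grip_force: 0.0
```

```bash
python3 -c "
from h import *
st(); snap('top','pics/t7.png'); cv2.imwrite('pics/t7c.png',cv2.resize(cv2.imread('pics/t7.png')[200:310,255:395],None,fx=5.5,fy=5.4,interpolation=cv2.INTER_CUBIC))"
```

```text
t 10.55 dock [ -82.2 -221.1] z 0.1371 w 0.00015458239755653457 toolx/y in dock deg [np.float64(-180.0), np.float64(90.0)] F [1.6 0.8 0. ] q [-0.    0.03 -0.07  1.47  0.   -0.06] tilt -0.9999994023926927
```

View pics/t7c.png

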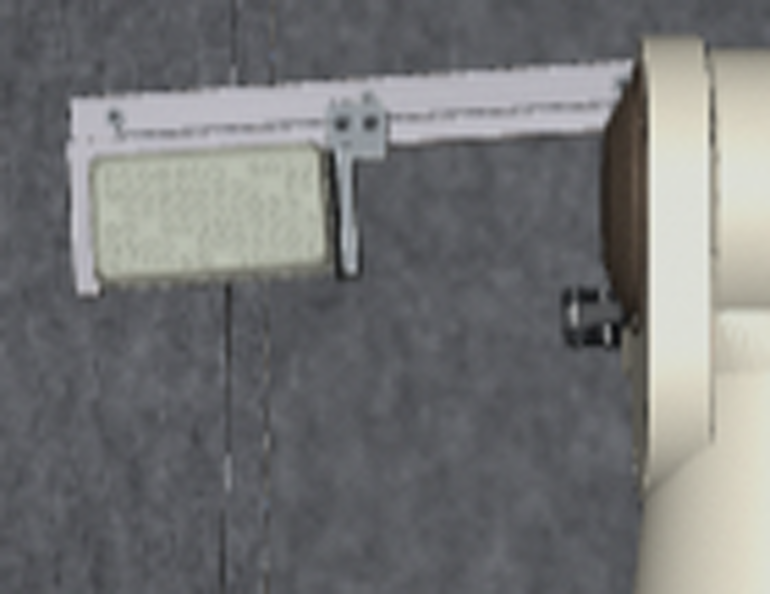

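The box sits flush with the fence, (92,160) to (322,145), and the end stop, with the jaw at its right end. I'll check the numbers, then hand in.

```bash
python3 -c "
from h import *
r=env.read_camera('top')
B=[cp(r,*p,.062) for p in((92,158),(322,143),(328,265),(98,280))]
c=D(sum(B)/4); k=D(cp(r,338,272,.049)); print(c,k)
if abs(c[0])<5 and abs(c[1])<4.5 and abs(k[1]+60)<5: print(env.finish_job())
"
```

```text
[-0.9  0.7] [-33.5 -59.8]
the job is handed in; nothing more can be done
None
```

The box is home and the job is handed in: it measures within 1 mm of the home position, against the fence and end stop, with the keeper jaw bearing on its end (about 0.100) and the arm clear.

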